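# Sort banded parcels into the dispatch dock and latch it

### The arm

A 6-joint arm with a two-finger parallel gripper is mounted at the origin on the work surface. World frame = base frame: x ahead of the robot, y to its left, z up, the work surface at z = 0. Lengths are in mm, angles in rad, forces in N, time in s.
With the tool pointing down it reaches from about 350 to 975 mm from the base axis. Payload 7.1 kg.
Tool frame: the origin (TCP) lies on the front face of the gripper's body, between the roots of the fingers; the fingertips stand 80 mm ahead of it and the grasp point (between the pads) lies 61 mm ahead of it (env.tips_ahead is the distance from the TCP to the fingertips, in mm); z points along the fingers, y is the direction in which the jaws open and shut (so a half turn about z gives the same grasp; the last joint's range is limited). The gripper opens to 88 mm and grips with 3 to 60 N. Pads are 20 mm wide; open, the fingers measure 115 mm over their backs; the gripper's body (75 mm by 178 mm) begins 61 mm behind the grasp point.
Start: joints at [-0.019, 0.423, 1.63, -0, 1.089, -0.019], TCP at [624.984, 0.026, 302.675] pointing down, gripper open.
Joint ranges: [-3, 3], [-0.9, 2.11], [0.09, 2.58], [-1.31, 4.45], [0.11, 2.69], [-2.54, 2.54]. Speed limits (rad/s): [2.39, 2.39, 3.01, 3.14, 3.14, 3.14].

### API

Orientations are given as a unit quaternion [x, y, z, w].
In Python, from station import env, set_gripper, viewer, workorder gives the robot as it stands. Calls block until the motion is done:
- env.reach(position, orientation): joint-space move of the TCP to a pose.
- env.move_l(position, rot=None, rate=150, f_stop=None): straight line of the TCP; rot=None keeps the orientation; rate is the mean speed in mm/s. With f_stop (N) it stops when the force on the tool has changed by that much, and returns True; else False.
- env.move_joints(angles): joint-space move.
- set_gripper(opening): finger opening in mm; the grip force is fixed at half the most; returns when the fingers have stopped.
- env.hold(seconds).
- env.ik(position, orientation): joint angles nearest the present ones, or None.
- env.read_state(): the state.
- viewer.camera(name): name is "scene" or "side" or "wrist"; returns the picture (420x560x3 uint8, blue, green, red); there is no depth.
- viewer.camera_params(name): a dict with "fx", "fy", "cx", "cy" (pixels), "pose" (4x4, takes a point from camera to world coordinates); the wrist camera has in their place "tool_from_camera" (4x4, takes a point from camera to tool coordinates, whose origin is the TCP and whose axes are the flange's). Camera axes: x right, y up, looking along -z (the intrinsics and any distortion apply to the point x, -y, -z); pixel columns grow to the right and rows downward; lengths in mm; the calibration is good to about 2 mm. A picture is of the moment at which its call begins: read the wrist's pose just before it. camera_params takes no time and is no camera call.
A pose or a line that the arm cannot do raises env.IKError and nothing moves.
- workorder.sign_off(): hands the job in, once; it reports no verdict.
The state is a dict: "time_s": time; "qpos": joint angles; "dq": joint speeds; "tau": joint torques, N m; "tool_pos": TCP position; "orientation": TCP orientation; "force": force on the tool from outside, world axes, zero at the start; "wrist_torque": the same for the moment, N m; "width": finger opening in mm.
Only numpy, scipy, OpenCV 4.12 (cv2) and the standard library are available. Lean on these libraries where they do the work, as an engineer would, in place of code of your own. Each camera call takes 0.05 s, during which the arm holds its last target. There are 200 camera calls.

### The job

Sort the three small parcels into the bins of the dispatch dock by the colour of their bands, setting them down rather than dropping them, so that each lies flat on the floor of the bin of its colour with its label up. Then take the black lever knob on the dock through the zigzag gate, from the notch marked yellow fully into the notch marked green, which pushes the yellow hold-down bar over the bin rims. Leave the tape roll and the tape measure where they are.

Things in the scene. Friction and masses are not known exactly. Their poses are not given: they have to be found in the camera images.
- blue_a_mid (a point): centre (half-way up) of a small brown cardboard carton, 70 (its x) x 48 (its y) x 34 mm high, about 120 g, with a blue band 30 mm wide wrapped around it (12 mm off centre towards its -x) and a blank white label on its top towards +x; its z points out of the labelled top. It starts lying label up.
- blue_b_mid (a point): centre (half-way up) of a small off-white carton, 70 (its x) x 48 (its y) x 34 mm high, about 120 g, with a blue band 30 mm wide wrapped around it (12 mm off centre towards its -x) and a blank white label on its top towards +x; its z points out of the labelled top. It starts lying label up.
- red_a_mid (a point): centre (half-way up) of a small brown cardboard carton, 70 (its x) x 48 (its y) x 34 mm high, about 120 g, with a red band 30 mm wide wrapped around it (12 mm off centre towards its -x) and a blank white label on its top towards +x; its z points out of the labelled top. It starts lying label up.
- blue_bin_in (a point): centre of the inner floor of the blue open bin: inside 176 mm (its x) x 126 mm (its y), walls 4 mm thick and 41 mm high above the inner floor, which lies 16 mm above the table. The bin is fixed on the dock, beside the other bin in y; its axes are parallel to those of knob; z up.
- red_bin_in (a point): centre of the inner floor of the red open bin: inside 176 mm (its x) x 126 mm (its y), walls 4 mm thick and 41 mm high above the inner floor, which lies 16 mm above the table. The bin is fixed on the dock, beside the other bin in y; its axes are parallel to those of knob; z up.
- knob (a point): centre of the lever's black knob: an upright cylinder 28 mm across, 32 mm high, its centre 118 mm above the table, on a 12 mm pin that stands up through the gate plate. The lever stays upright and only slides level, with about 2 N of friction. Axes as gate_mid.
- gate_mid (a point): middle of the gate plate's top, 86 mm above the table; plate 82 (x) x 118 mm (y). x: level, towards the bins; z up; y: along the notches. The Z-shaped slot, 18 mm wide, takes the pin from (-22,-40) mm, the yellow-marked notch, by +y to (-22,0), by +x to (22,0), by +y to (22,40), the green-marked end. Play: 3 mm each side; a short cut runs into its edges. Bin floors' middles lie at x=167, y=+-74 mm.
- bar_slide (a joint): travel of the lever and the yellow hold-down bar along the knob's +x, in m: 0 with the lever in line with the yellow notch, 0.044 in line with the green notch; stops at -0.002 and 0.046. The bar is 200 mm long in y and 68 mm high at its top; at 0 it stands just clear of the bins, at 0.044 it lies over their near rims (57 mm above the table).
- lever_slide (a joint): travel of the lever along the knob's +y, in m: 0 at the end of the yellow notch (starts at 0 to 0.012), 0.040 in the middle channel, 0.080 at the end of the green notch; stops at -0.002 and 0.082
- tape_roll: bystander: brown packing-tape roll lying flat, 100 mm across, 48 mm high; origin at the centre of its underside
- tape_measure: bystander: orange and black tape measure, 68 x 36 x 50 mm high; origin at the centre of its underside
- blue_a: the same blue-banded carton as blue_a_mid; origin at the centre of its underside, 17 mm below that point, same axes
- blue_b: the same blue-banded carton as blue_b_mid; origin at the centre of its underside, 17 mm below that point, same axes
- red_a: the same red-banded carton as red_a_mid; origin at the centre of its underside, 17 mm below that point, same axes
Mind the look-alikes: they are no part of the job. Leave any turquoise look-alike of the blue_a alone. Leave any turquoise look-alike of the blue_b alone.

How it is judged:
By the outcome, as a careful person would: the job done as asked, in the order asked, and still so for the second after the job is handed in, with the robot touching nothing.
It also fails if it takes over 72 s, if anything falls off the work surface, if the arm or the gripper's body presses on something with over 40 N, if the wrist force passes 120 N, or if a joint passes its speed limit or range.

## Working session

There is one attempt and no reset: what is moved stays moved. The work goes in short steps, each a Python script; the robot and the scene stay as the last script left them, time stands still between calls to the robot, and variables do not carry over. Pictures are saved under pics/ and viewed, about 8 in all and at most 12, crops included, and the job is handed in when it is done.

```bash
ls; mkdir -p pics; python3 - <<'E'
from station import env, viewer
import cv2, numpy as np
s=env.read_state(); print(s)
for n in ("scene","side","wrist"):
    im=viewer.camera(n); cv2.imwrite(f"pics/{n}0.png",im)
    p=viewer.camera_params(n); print(n,{k:np.round(v,4).tolist() if not isinstance(v,str) else v for k,v in p.items()})
E
```

```text
pics
{'time_s': 0.0, 'qpos': array([-1.90204149e-02,  4.23812776e-01,  1.63073046e+00, -3.19229546e-05,
        1.08860056e+00, -1.89865085e-02]), 'dq': array([ 0.00106099,  0.00121156, -0.00102212,  0.00111034,  0.00045012,
        0.0007518 ]), 'tau': array([ 1.28069914e-03, -5.44622147e+01, -2.73670936e+01,  6.42951974e-02,
        2.27214623e-02, -1.51321510e-04]), 'tool_pos': array([6.24542285e+02, 1.51705814e-02, 3.01903237e+02]), 'orientation': array([ 7.07113315e-01,  7.07099822e-01, -5.48073182e-04, -5.48927879e-04]), 'force': array([ 0.19883517, -0.14128715, -0.02685435]), 'wrist_torque': array([-0.00712217,  0.00597621, -0.01364746]), 'width': 87.63842061932803}
scene {'fx': 533.7286, 'fy': 533.7286, 'cx': 284.0505, 'cy': 207.4811, 'pose': [[-0.5618, -0.7147, 0.4167, 1172.5262], [0.8272, -0.4768, 0.2974, 290.2442], [-0.0138, 0.5117, 0.859, 1329.2441], [0.0, 0.0, 0.0, 1.0]]}
side {'fx': 487.0664, 'fy': 487.0664, 'cx': 285.7417, 'cy': 212.4538, 'pose': [[-0.9631, 0.1618, -0.2152, 315.6301], [-0.2692, -0.5623, 0.7819, 884.1393], [0.0055, 0.8109, 0.5851, 840.8359], [0.0, 0.0, 0.0, 1.0]]}
wrist {'fx': 350.0603, 'fy': 350.0603, 'cx': 281.0978, 'cy': 214.0726, 'tool_from_camera': [[-0.0005, 0.9696, 0.2448, 66.6877], [1.0, 0.0006, -0.0004, -0.0194], [-0.0005, 0.2448, -0.9696, -82.0709], [0.0, 0.0, 0.0, 1.0]]}
```

View pics/scene0.png

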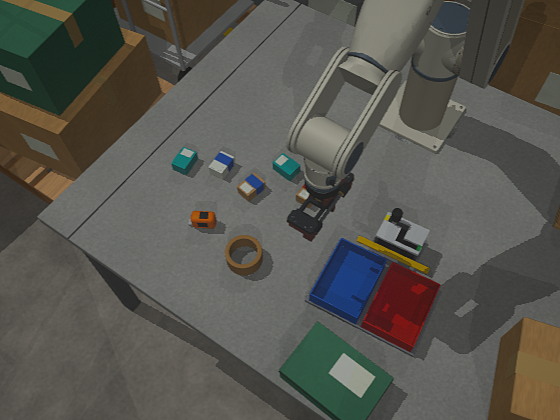

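View pics/side0.png

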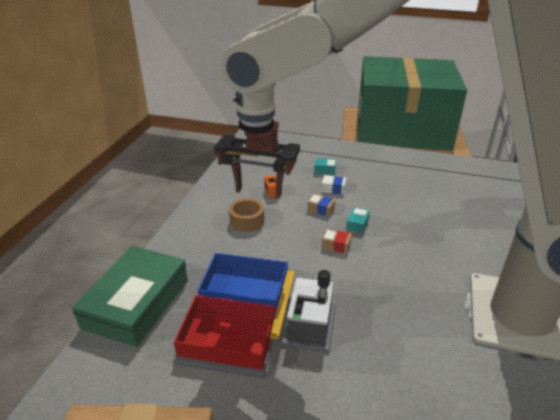

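The scene view shows blue_a (brown) at (252,187), blue_b (white) at (222,163), the turquoise look-alikes at (185,160) and (287,167), and the bins at (347,280) and (402,305). The knob is at (397,214). red_a is half hidden there, but the side view has it at (337,240).

```bash
cat > h.py <<'E'
from station import env, set_gripper, viewer, workorder
import cv2, numpy as np
from scipy.spatial.transform import Rotation as R
def campose(name, st=None):
    p=viewer.camera_params(name)
    if name!="wrist": return p, np.array(p["pose"])
    T=np.eye(4); T[:3,:3]=R.from_quat(st["orientation"]).as_matrix(); T[:3,3]=st["tool_pos"]
    return p, T@np.array(p["tool_from_camera"])
def cast(name, uv, z, st=None):
    p,T=campose(name,st); uv=np.atleast_2d(np.float64(uv))
    d=np.c_[(uv[:,0]-p["cx"])/p["fx"], -(uv[:,1]-p["cy"])/p["fy"], -np.ones(len(uv))]@T[:3,:3].T
    return T[:3,3]+d*((z-T[2,3])/d[:,2])[:,None]
def down(a):  # tool x at angle a in world, pointing down
    c,s=np.cos(a),np.sin(a)
    return R.from_matrix(np.array([[c,s,0],[s,-c,0],[0,0,-1]])).as_quat()
def snap(name):
    st=env.read_state(); return st, viewer.camera(name)
E
python3 - <<'E'
from h import *
print(viewer.camera_params("scene").keys())
for n,uv,z in (("scene",(252,187),34),("scene",(222,163),34),("side",(337,240),34),("side",(321,206),34),("side",(334,184),34),("scene",(397,214),134),("side",(324,276),134),("scene",(347,280),16),("scene",(402,305),16),("side",(246,283),16),("side",(227,332),16),("scene",(287,167),34)): print(n,uv,cast(n,uv,z)[0].round())
print(down(0), R.from_quat(env.read_state()["orientation"]).as_matrix().round(2))
E
```

```text
dict_keys(['fx', 'fy', 'cx', 'cy', 'pose'])
scene (252, 187) [ 539. -274.   34.]
scene (222, 163) [ 519. -399.   34.]
side (337, 240) [ 450. -112.   34.]
side (321, 206) [ 523. -253.   34.]
side (334, 184) [ 510. -380.   34.]
scene (397, 214) [447. 130. 134.]
side (324, 276) [437. 137. 134.]
scene (347, 280) [628. 100.  16.]
scene (402, 305) [609. 253.  16.]
side (246, 283) [633.  88.  16.]
side (227, 332) [622. 242.  16.]
scene (287, 167) [ 424. -229.   34.]
[1. 0. 0. 0.] [[-0.  1. -0.]
 [ 1.  0. -0.]
 [-0. -0. -1.]]
```

View pics/wrist0.png

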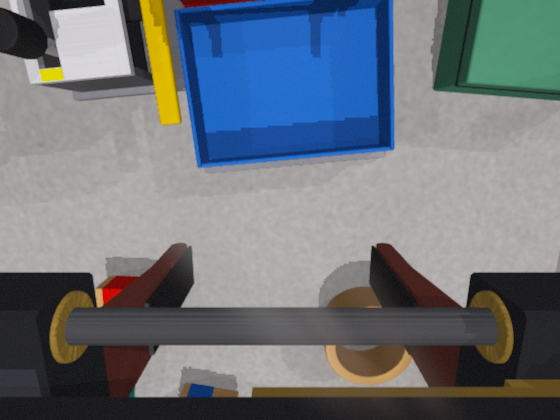

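The wrist view shows the blue bin at about (290,80) and the gate at top left with its yellow mark. The lower part of the picture is hidden by the fingers. I'll take two better wrist views, one over the parcels and one over the dock.

```bash
python3 - <<'E'
from h import *
import pickle
t0=env.read_state()["time_s"]
env.reach([575,95,400],down(np.pi/2)); st,im=snap("wrist"); cv2.imwrite("pics/dock.png",im); pickle.dump(st,open("dock.pkl","wb"))
env.reach([433,-255,300],down(0)); st2,im2=snap("wrist"); cv2.imwrite("pics/parc.png",im2); pickle.dump(st2,open("parc.pkl","wb"))
print(st["time_s"],st2["time_s"],st2["qpos"])
E
```

```text
0.7833 2.2833 [-5.55233075e-01  2.47289185e-01  1.89836123e+00  2.11382260e-04
  9.95717349e-01  1.01430422e+00]
```

View pics/dock.png

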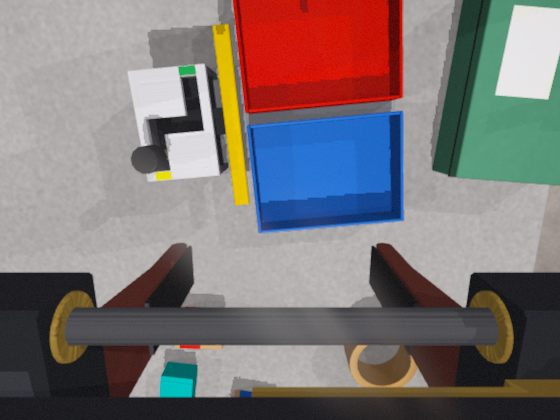

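View pics/parc.png

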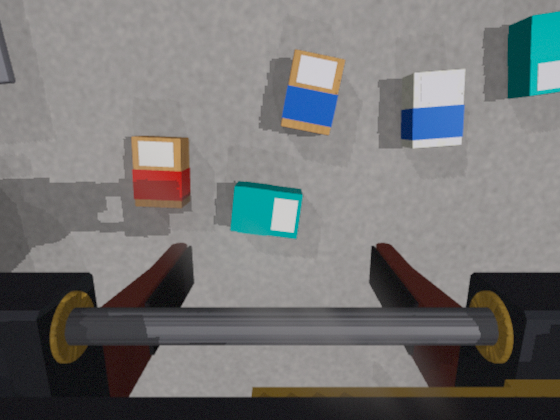

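The dock view shows the knob at (148,158), yellow mark (163,176), green mark (187,70), blue bin centre about (328,170) and red bin centre about (320,50). The parcel view shows red_a at (160,170), blue_a at (313,92), blue_b at (435,108) and the turquoise ones at (267,210) and (535,55). Next I'll measure the poses.

```bash
cat > meas.py <<'E'
from h import *
import pickle
im=cv2.imread("pics/parc.png"); st=pickle.load(open("parc.pkl","rb"))
hsv=cv2.cvtColor(im,cv2.COLOR_BGR2HSV)
def rect(m,z,st):
    c=max(cv2.findContours(m,cv2.RETR_EXTERNAL,cv2.CHAIN_APPROX_NONE)[0],key=cv2.contourArea)[:,0]
    w=cast("wrist",c,z,st)[:,:2]
    return cv2.minAreaRect(np.float32(w)), c
for n,box,(lo,hi) in (("blue_a",(270,35,360,145),(105,130)),("blue_b",(395,60,475,155),(105,130)),("red_a",(125,130,195,212),(172,6))):
    x0,y0,x1,y1=box; H,S,V=cv2.split(hsv)
    hm=((H>=lo)&(H<=hi)) if lo<hi else ((H>=lo)|(H<=hi))
    m=np.zeros(H.shape,np.uint8); m[y0:y1,x0:x1]=(hm&(S>140))[y0:y1,x0:x1]
    vals=V[m>0]; print(n,"V hist",np.histogram(vals,bins=range(0,256,20))[0])
    r=cv2.minAreaRect(cv2.findNonZero(m)); print("  all",rect(m,34,st)[0])
    t,_=cv2.threshold(vals.reshape(-1,1),0,255,cv2.THRESH_OTSU)
    mt=m*((V>t).astype(np.uint8)); print("  otsu",t,rect(mt,34,st)[0])
    lab=np.zeros_like(m); lab[y0:y1,x0:x1]=((S<60)&(V>170))[y0:y1,x0:x1]
    print("  label",rect(lab,34,st)[0], lab.sum())
crop=np.hstack([cv2.resize(im[y:y+110,x:x+90],None,fx=2.9,fy=2.9,interpolation=cv2.INTER_CUBIC) for x,y in ((115,110),(270,35),(390,55))])
cv2.imwrite("pics/crop.png",crop)
im=cv2.imread("pics/dock.png"); st=pickle.load(open("dock.pkl","rb")); H,S,V=cv2.split(cv2.cvtColor(im,cv2.COLOR_BGR2HSV))
m=np.zeros_like(H); m[95:240,240:410]=((H>100)&(H<130)&(S>120))[95:240,240:410]; print("bluebin rim",rect(m*255,57,st)[0])
m=np.zeros_like(H); m[:115,225:410]=(((H>172)|(H<6))&(S>140))[:115,225:410]; print("redbin rim (cut)",rect(m*255,57,st)[0])
m=np.zeros_like(H); m[15:215,205:255]=((H>20)&(H<35)&(S>120))[15:215,205:255]; print("bar",rect(m*255,68,st)[0])
m=np.zeros_like(H); m[150:190,150:180]=((H>20)&(H<35)&(S>120))[150:190,150:180]; print("yellow mark",rect(m*255,86,st)[0])
m=np.zeros_like(H); m[60:80,170:205]=((H>45)&(H<85)&(S>120))[60:80,170:205]; print("green mark",rect(m*255,86,st)[0])
m=np.zeros_like(H); m[55:190,120:225]=((S<50)&(V>165))[55:190,120:225]; r,c=rect(m*255,86,st); print("plate",r, cv2.boxPoints(r))
# knob top: scene view circle
m=np.zeros_like(H); m[140:178,125:172]=(V<60)[140:178,125:172]; r,c=rect(m*255,134,st); print("knob z134",r,cv2.minEnclosingCircle(c))
E
python3 meas.py
```

```text
blue_a V hist [   0    0    0    0    0    0    0    1   43 1562    0    0]
  all ((518.27978515625, -281.221923828125), (47.97935104370117, 28.88974952697754), 79.3511734008789)
  otsu 179.0 ((518.3155517578125, -281.35675048828125), (47.34070587158203, 28.58710289001465), 79.13035583496094)
  label ((548.8429565429688, -287.0873718261719), (34.81441879272461, 24.656322479248047), 79.3846206665039) 1061
blue_b V hist [   0    0    0   78  233    4   14   13    5 1526    6    0]
  all ((503.1799011230469, -399.3504638671875), (28.672100067138672, 58.904232025146484), 4.215505123138428)
  otsu 134.0 ((503.5702209472656, -404.64581298828125), (28.672100067138672, 48.284767150878906), 4.215505123138428)
  label ((534.49072265625, -402.79425048828125), (32.13382339477539, 47.20306396484375), 4.279720783233643) 2235
red_a V hist [  0   0   0   0   1  28 181 850  94 448   0   0]
  all ((443.9005432128906, -134.20086669921875), (56.37478256225586, 33.10581588745117), 87.64894104003906)
  otsu 159.0 ((445.1321716308594, -130.2901153564453), (48.38431167602539, 25.696107864379883), 84.1124649
[... 335 characters left out ...]
45033931732178)
bar ((517.7188110351562, 167.6997528076172), (18.631561279296875, 198.52105712890625), 5.232733726501465)
yellow mark ((440.1985168457031, 106.2808609008789), (17.07979965209961, 7.968380451202393), 0.029204312711954117)
green mark ((474.5316467285156, 218.11244201660156), (16.419879913330078, 7.5750885009765625), 5.904735088348389)
plate ((435.5296936035156, 181.5112762451172), (101.92950439453125, 70.2447738647461), 83.55390930175781) [[394.90762 134.81186]
 [464.70828 126.9256 ]
 [476.15176 228.2107 ]
 [406.3511  236.09695]]
knob z134 ((458.072998046875, 137.25169372558594), (17.878780364990234, 27.825910568237305), 42.69382858276367) ((158.75, 154.25), 15.186442375183105)
```

View pics/crop.png

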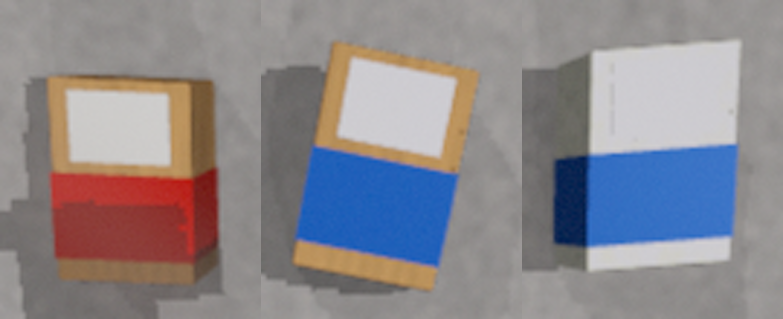

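The crops show clear labels and bands with about 48x29 mm band rectangles, as expected. The gate marks match the dock frame to within 1 mm when I derive it from the blue bin. I'll start with blue_a.

```bash
cat >> h.py <<'E'
YAW=np.radians(5.1); ex=np.array([np.cos(YAW),np.sin(YAW)]); ey=np.array([-ex[1],ex[0]])
BLUE=np.array([630.2,104.1]); RED=BLUE+148*ey; GATE=BLUE-167*ex+74*ey
def gate(x,y): return GATE+x*ex+y*ey
def say(m): s=env.read_state(); print(m,"t",round(s["time_s"],2),"pos",s["tool_pos"].round(1),"F",s["force"].round(1),"w",round(s["width"],1))
def carry(src,a,dst):
    set_gripper(68)
    env.reach([*src,170],down(a))
    env.move_l([*src,84],rate=110,f_stop=15)
    set_gripper(30); say("gripped")
    env.move_l([*src,240],rate=200)
    env.reach([*dst,240],down(YAW)); say("over bin")
    env.move_l([*dst,110],rate=140)
    hit=env.move_l([*dst,97],rate=30,f_stop=4); say(f"down hit={hit}")
    set_gripper(64); env.hold(0.1)
    env.move_l([*dst,200],rate=180); say("released")
E
python3 - <<'E'
from h import *
carry((530.1,-283.5),np.radians(-10.7),BLUE+42*ex)
st,im=snap("scene"); cv2.imwrite("pics/s1.png",im)
E
```

```text
gripped t 4.94 pos [ 530.3 -283.6   84.5] F [-0.2  0.4  4.6] w 47.5
over bin t 7.42 pos [672.  106.6 239.8] F [-0.4  0.1 -1.3] w 47.8
down hit=True t 8.88 pos [672.5 108.  100.1] F [-1.1 -0.8  3.3] w 47.7
released t 10.18 pos [671.5 107.8 199.3] F [-0.8  0.5  0.5] w 64.2
```

```bash
python3 - <<'E'
from h import *
import pickle
carry((515.6,-403.7),np.radians(4.2),BLUE-42*ex)
carry((454.3,-129.9),np.radians(-3.2),RED)
env.reach([560,95,400],down(np.pi/2)); st,im=snap("wrist"); cv2.imwrite("pics/dock2.png",im); pickle.dump(st,open("dock2.pkl","wb"))
say("view"); print("knob guess",(np.linalg.inv(np.c_[ex,ey])@(cast("wrist",(146,159),134,pickle.load(open("dock.pkl","rb")))[0,:2]-GATE)))
E
```

```text
gripped t 13.85 pos [ 515.8 -403.9   84.6] F [-0.8  0.   4.5] w 47.5
over bin t 16.63 pos [588.6  99.5 240. ] F [ 0.2 -0.7  0. ] w 47.7
down hit=True t 18.09 pos [588.9 100.4 100.2] F [ 0.6 -0.6  2.3] w 48.1
released t 19.38 pos [587.9 100.3 199.5] F [ 0.4 -0.2  0.5] w 63.6
gripped t 22.12 pos [ 454.6 -130.    84.5] F [-0.8 -0.3  6.7] w 48.0
over bin t 24.58 pos [617.  250.3 239.8] F [ 0.1  0.4 -1.4] w 47.8
down hit=True t 26.05 pos [617.5 251.7 100. ] F [ 0.5 -1.   3.7] w 47.9
released t 27.34 pos [616.5 251.3 199.4] F [-0.2  0.2 -0.7] w 63.9
view t 28.9 pos [560.   95.2 399. ] F [0.2 0.7 0.1] w 64.0
knob guess [-18.284778 -32.013769]
```

View pics/dock2.png

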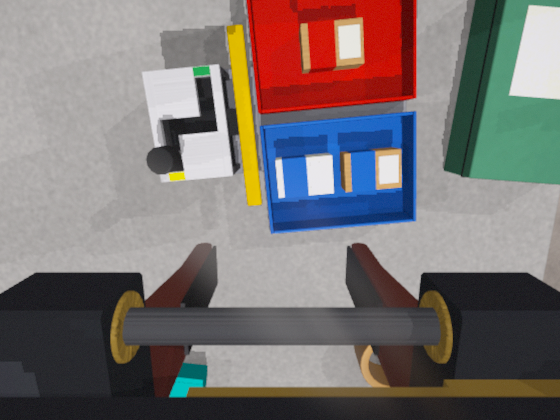

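All three parcels lie flat with labels up: blue_b at (305,175) and blue_a at (372,170) in the blue bin, red_a at (332,45) in the red bin. The knob is at about (160,159), still in the yellow notch. Now the lever.

```bash
python3 - <<'E'
from h import *
set_gripper(66); p=gate(-22,-33)
env.reach([*p,270],down(YAW)); hit=env.move_l([*p,180],rate=110,f_stop=8); say(f"at knob {hit}")
if not hit:
    set_gripper(15); say("gripped knob")
    for xy in ((-22,0),(0,0),(22,0),(22,20),(22,40)):
        hit=env.move_l([*gate(*xy),180],rate=50,f_stop=14); say(f"{xy} hit={hit}")
        if hit: break
st,im=snap("side"); cv2.imwrite("pics/lev_side.png",im[230:370,150:390]); 
E
```

```text
at knob False t 31.54 pos [438.7 128.2 180.4] F [-0.1  0.9  0.8] w 66.0
gripped knob t 32.23 pos [438.3 128.1 180.1] F [-0.8 -0.4  2.2] w 27.9
(-22, 0) hit=False t 33.03 pos [435.3 161.4 180.1] F [-0.7  1.3  4.5] w 27.5
(0, 0) hit=False t 33.62 pos [457.9 163.  180.1] F [1.8 0.3 1.6] w 27.8
(22, 0) hit=False t 34.22 pos [479.4 164.9 180.1] F [2.2 0.6 2.2] w 27.5
(22, 20) hit=False t 34.77 pos [477.4 185.5 180.1] F [1.3 1.  4. ] w 27.6
(22, 40) hit=False t 35.32 pos [475.6 205.4 180. ] F [0.4 1.6 4.6] w 27.9
```

```bash
python3 - <<'E'
from h import *
import pickle
hit=env.move_l([*gate(22,43),180],rate=20,f_stop=6); say(f"end hit={hit}"); p=env.read_state()["tool_pos"][:2]
print("local",np.linalg.inv(np.c_[ex,ey])@(p-GATE))
set_gripper(66); say("open"); env.move_l([*p,270],rate=150)
env.reach([560,95,400],down(np.pi/2)); st,im=snap("wrist"); pickle.dump(st,open("dock3.pkl","wb")); say("view")
_,sc=snap("scene"); _,sd=snap("side")
a=cv2.resize(im[:235,120:430],None,fx=1.7,fy=1.7); a=cv2.resize(a,(527,400))
b=cv2.resize(sc[190:360,290:450],(270,287))
c=cv2.resize(sd[240:380,165:345],(270,210)); 
out=np.zeros((500,800,3),np.uint8); out[:400,:527]=a; out[:287,530:]=b; out[288:498,530:]=c; cv2.imwrite("pics/final.png",out)
E
```

```text
end hit=True t 35.58 pos [475.4 206.1 180. ] F [ 1.3 -4.9  6. ] w 27.3
local [21.82959005 41.34360271]
open t 36.33 pos [476.  206.8 180.3] F [1.2 0.7 0.3] w 66.0
view t 38.65 pos [559.7  95.2 399.2] F [-0.4 -0.9 -0.9] w 66.1
```

View pics/final.png

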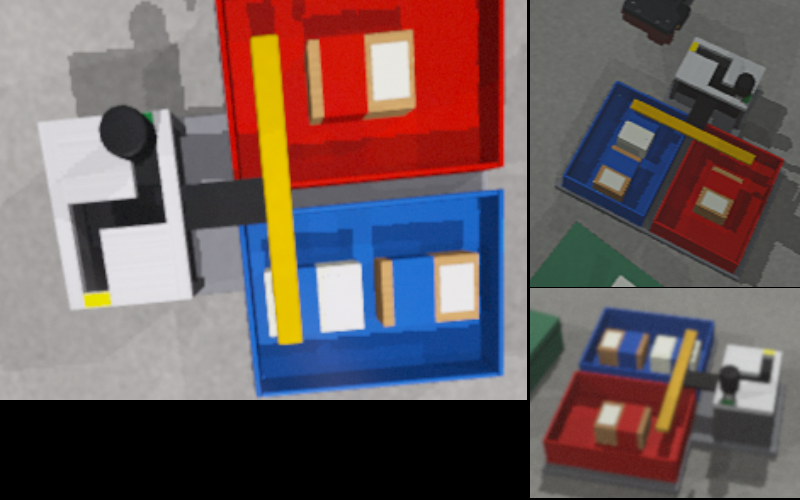

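The knob sits at the green mark and the bar lies over the bin rims. The parcels are flat with labels up, and the robot is clear of everything, so I'm handing in.

```bash
python3 -c "
from h import *
workorder.sign_off(); say('done')"
```

```text
the job is handed in; nothing more can be done
the job is handed in; nothing more can be done
```

The job is done and handed in at about 39 s of the 72 s allowed. Both blue-banded cartons are in the blue bin and the red-banded one is in the red bin. Each was lowered until it touched the bin floor and then released.

I then took the knob through the gate from the yellow notch to the green one. It met the end stop at about (21.8, 41.3) mm in gate coordinates, where the green end is (22, 40).

The last wrist, scene and side pictures show all three cartons flat with labels up. The knob is at the green mark, the yellow bar lies over both near rims, and the gripper is clear. The forces I read at each step stayed below about 8 N.

I did not measure the tape roll, the tape measure or the turquoise look-alikes again at the end. No grasp or placing was planned near them, and no unexpected contact showed. No check failed or disagreed.

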